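Turn the drained staining pot mouth-up

ROBOT

A 6-joint arm with a two-finger parallel gripper is mounted at the origin on the work surface. World frame = base frame: x ahead of the robot, y to its left, z up, the work surface at z = 0. Lengths are in mm, angles in rad, forces in N, time in s.
With the tool pointing down it reaches from about 275 to 750 mm from the base axis. Payload 10.2 kg.
Tool frame: the origin (TCP) lies midway between the tips of the shut fingers; the grasp point (between the pads) lies 19 mm behind it (ctrl.grasp_offset is the distance from the TCP to the grasp point, in mm); z points along the fingers, y is the line along which they close (so a half turn about z gives the same grasp; the last joint's range is limited). The gripper opens to 85 mm and grips with 20 to 120 N. Pads are 22 mm wide; open, the fingers measure 114 mm over their backs; the gripper's body (76 mm by 85 mm) begins 54 mm behind the grasp point. The pads swing forward as they close: fully open they stand 13 mm farther back than shut.
Start: joints at [-1.416, 0.313, 1.498, -0, 1.331, -0.223], TCP at [193.648, -487.987, 231.294] pointing down, gripper open.
Joint ranges: [-2.94, 2.94], [-0.97, 2.17], [0.19, 2.56], [-1.23, 4.37], [0.02, 3.11], [-2.88, 2.88]. Speed limits (rad/s): [2.39, 2.39, 3.01, 3.14, 3.14, 3.14].

INTERFACE

Orientations are given as a unit quaternion [w, x, y, z].
In Python, from rig import ctrl, viewer, models gives the robot as it stands. The module is installed in compiled form; this text tells all that it offers.
- The arm moves only by the shell command python3 -m pendant 'ROWS' [OPENING] [FORCE]. ROWS is text: rows parted by semicolons, each of 4 numbers parted by spaces: the shift along the tool's x, y, z in m, then the turn about the tool's z in rad. In form: x y z yaw; .... A call has 1 to 10 rows; each row shifts and turns the commanded pose from where the row before left it, along the tool's axes as they then stand; what a row does not reach is not made up. A row lasts 1/8 s, in which the tool goes at most 62.5 mm and 10.7 degrees, less where a joint would pass 70% of its speed; a pose out of reach is approached as far as the arm can. A call is refused whole if a number of a shift passes 0.0625 or a number of a turn 0.188, either way. A call with a gripper value outside its range is refused whole. OPENING is the opening, from 0 (shut) to 1 (fully open), set as the call begins (- or left out, the last holds). The fingers move at their own pace and stop on an object; FORCE is the grip in N (left out, the last holds). Time passes only in rows, so rows that do not move let the fingers close. It gives the time, the measured TCP pose, the force, the opening and the grip force at its end, in the units of the state.
- ctrl.sense(): the state, without advancing time (a new reading comes with each control period).
- viewer.capture(name): name is "scene" or "top" or "wrist"; returns a dict with "color" (480x640x3 uint8, red, green, blue), "vertical_fov" (degrees; the focal length in pixels is half the picture's height over the tangent of half this angle, whatever the lens; pixels are square), "cx", "cy" (the principal point, pixels), "dist" ([k1, k2, p1, p2, k3] as OpenCV has them; the pictures are not rectified), "pose" (4x4, takes a point from camera to world coordinates). Camera axes: x right, y down, z forward; pixel columns grow to the right and rows downward; lengths in mm; the calibration is good to about 2 mm. A picture is of the moment at which its call begins. There is no depth.
- ctrl.finish_job(): hands the job in; it is judged then, once.
Trained networks look in the newest picture that a camera, given by its name, has taken for a name from the list of things; names that differ only in an ending like _2 or _b are one class to them, and where a whole thing is asked for, a point or a joint stands for the part that bears it (a point fixed in the world has none). Each returns a list of dicts, best first, with "p" (0 to 1); they miss things now and then, are a little off and sometimes report something else, mostly with a low value. They report only what shows in the picture. A call takes as long as a camera call. They do not tell look-alikes from the thing itself.
- models.boxes_of(camera, query): "at" ([x, y, z] in mm, in world coordinates, good to about 4 mm: the middle of the surface that is visible of it).
The state is a dict: "time_s": time; "joints": joint angles; "dq": joint speeds; "tau": joint torques, N m; "eef_pos": TCP position; "ee_rot": TCP orientation; "force": force on the tool from outside, world axes, zero at the start; "wrist_torque": the same for the moment, N m; "grip_width": opening from 0.0 (shut) to 1.0 (fully open); "grip_force": force on a finger pad.
Only numpy, scipy, OpenCV 4.12 (cv2) and the standard library are available. Lean on these libraries where they do the work, as an engineer would, in place of code of your own. Each camera call takes 0.05 s, during which the arm holds its last target. There are 200 camera calls.

TASK

The violet staining pot has been draining upside down on the pale blue mat and is needed for the next batch. Turn it over so that it stands mouth-up on the pale blue mat, let go of it, and leave the lime-yellow pot and the white pot standing where they are.

Things in the scene. Friction and masses are not known exactly. Their poses are not given: they have to be found in the camera images.
- violet_pot: Violet octagonal pot, starts mouth-down. 46 mm high, 62 mm across flats (x axis square through a 26 mm wide facet; the rest every 45 deg), upright walls 4 mm, heavy base 9 mm, 180 g. Origin: centre of mouth; z runs out through the base: up at first, down when turned over. Laid on a facet it lies still; a light push on its rim's top (60 mm up) towards the base tips it upright onto its base.
- lime_pot: Lime-yellow pot of the same shape and size, also mouth-down; leave it alone. Origin: centre of its mouth, on the mat; z up.
- white_pot: White pot of the same shape and size, already mouth-up; leave it alone. Origin: centre of its underside, on the mat; z up.
- mat: Flat pale blue plastic drip mat, 340 mm (its x) by 560 mm (its y), 3 mm thick, fixed to the bench. Origin: centre of its underside, on the bench. The three pots stand on it in a row along its y, at least 140 mm apart, in any order.
Not all that is in view belongs to the job. What is meant by the violet_pot is not pink or turquoise, and is the larger of those in its own colour.

How it is judged:
By the outcome, as a careful person would: the job done as asked, in the order asked, and still so for the second after the job is handed in, with the robot touching nothing.
It also fails if it takes over 61 s, if anything falls off the work surface, if the arm or the gripper's body presses on something with over 40 N, if the wrist force passes 120 N, or if a joint passes its speed limit or range.

## Working session

There is one attempt and no reset: what is moved stays moved. The work goes in short steps, Python scripts to look and compute and a shell command to move; the robot and the scene stay as the last step left them, time stands still between calls to the robot, and variables do not carry over. Pictures are saved under pics/ and viewed, at most 10 in all, crops included, and the job is handed in when it is done.

```bash
mkdir -p pics; cat > h.py <<'E'
import numpy as np, cv2
from rig import ctrl, viewer, models
def K(c):
    f=240/np.tan(np.radians(c["vertical_fov"])/2); return np.array([[f,0,c["cx"]],[0,f,c["cy"]],[0,0,1.]])
def ray(c,uv,z):
    p=cv2.undistortPoints(np.array([[uv]],float),K(c),np.array(c["dist"],float))[0,0]
    T=np.array(c["pose"]); d=T[:3,:3]@[p[0],p[1],1]; o=T[:3,3]; return o+d*(z-o[2])/d[2]
def proj(c,P):
    T=np.linalg.inv(np.array(c["pose"])); return cv2.projectPoints(np.array(P,float).reshape(-1,3),cv2.Rodrigues(T[:3,:3])[0],T[:3,3],K(c),np.array(c["dist"],float))[0][:,0]
def save(c,n): cv2.imwrite(f"pics/{n}.png",c["color"][:,:,::-1])
E
python3 - <<'E'
from h import *
for n in("top","scene"):
    c=viewer.capture(n); save(c,n+"0")
    print(n,np.round(np.array(c["pose"]),2).tolist(),c["vertical_fov"])
    for q in("violet_pot","lime_pot","white_pot","mat"):
        print(q,[(np.round(d["at"]).tolist(),round(d["p"],2),np.round(proj(c,d["at"])[0]).tolist()) for d in models.boxes_of(n,q)])
print(ctrl.sense())
E
```

```text
top [[0.02, -1.0, 0.05, 553.64], [-1.0, -0.02, 0.01, 18.35], [-0.01, -0.05, -1.0, 856.62], [0.0, 0.0, 0.0, 1.0]] 46.1462626681809
violet_pot [([697.0, -21.0, 36.0], 0.92, [362.0, 180.0]), ([536.0, 64.0, 32.0], 0.76, [301.0, 288.0]), ([593.0, -25.0, 52.0], 0.66, [364.0, 250.0]), ([541.0, -163.0, 50.0], 0.65, [459.0, 288.0])]
lime_pot [([573.0, 164.0, 49.0], 0.65, [232.0, 261.0])]
white_pot [([633.0, -220.0, 12.0], 0.66, [491.0, 227.0])]
mat [([594.0, -3.0, -2.0], 0.94, [348.0, 250.0])]
scene [[-0.67, 0.64, -0.39, 916.9], [0.75, 0.57, -0.34, 271.17], [0.01, -0.52, -0.85, 705.8], [0.0, 0.0, 0.0, 1.0]] 42.73095091788667
violet_pot [([547.0, -154.0, 54.0], 0.81, [271.0, 134.0]), ([603.0, -21.0, 50.0], 0.68, [315.0, 214.0]), ([703.0, -15.0, 38.0], 0.65, [264.0, 272.0])]
lime_pot [([585.0, 172.0, 48.0], 0.94, [446.0, 296.0])]
white_pot [([633.0, -214.0, 31.0], 0.56, [199.0, 157.0])]
mat [([628.0, 41.0, 2.0], 0.77, [338.0, 273.0])]
{'time_s': 0.5, 'joints': array([-1.41640672e+00,  3.12938275e-01,  1.49773722e+00, -1.21073644e-06,
        1.33096836e+00, -2.23398333e-01]), 'dq': array([-0.00069096,  0.00074496, -0.00160392, -0.00067764,  0.00046947,
       -0.00025106]), 'tau': array([-1.44935166e-03, -4.11934054e+01, -2.59768903e+01, -2.15534624e-04,
        7.95260894e-04, -9.19754001e-06]), 'eef_pos': array([ 193.64361536, -487.98350584,  231.26055491]), 'ee_rot': array([-2.56024701e-05,  9.82212491e-01,  1.87772794e-01,  2.95359249e-07]), 'force': array([ 0.18744701,  0.14680663, -0.69134218]), 'wrist_torque': array([ 0.00023899, -0.03254121,  0.03556203]), 'grip_force': 0.0, 'grip_width': 1.0059011995551173}
```

View pics/top0.png

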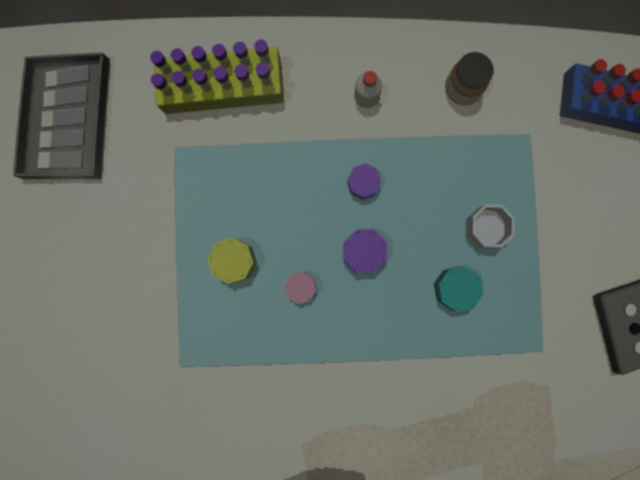

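View pics/scene0.png

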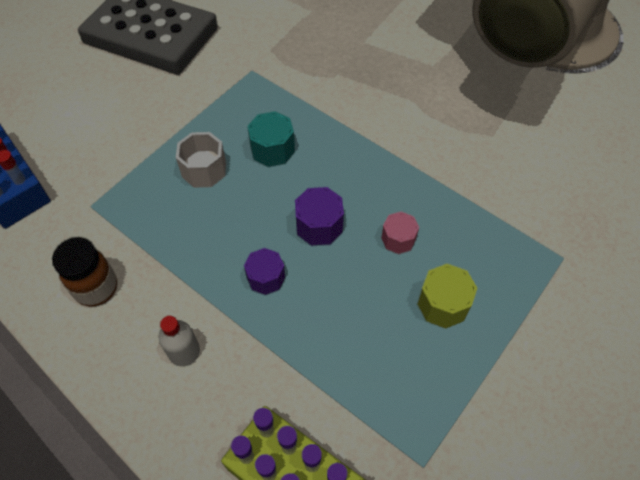

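Candidates in the top picture are large violet (365,251), small violet (364,181), turquoise (459,289) and pink (301,288). The large violet one fits, being the bigger of the two violet pots, standing base-up in the row with lime (232,261) and white (491,227). I'll confirm it in a crop and fit its pose.

```bash
cat >> h.py <<'E'
from scipy.optimize import minimize
def mask(c,seed,tol=22):
    hsv=cv2.cvtColor(c["color"],cv2.COLOR_RGB2HSV); h=hsv[:,:,0].astype(int); 
    m=((h>125)&(h<150)&(hsv[:,:,1]>110)).astype(np.uint8)
    n,l=cv2.connectedComponents(m); k=l[int(seed[1]),int(seed[0])]; return (l==k).astype(np.uint8)
def octo(x,y,a,z0=3,h=46,w=62):
    r=w/2/np.cos(np.pi/8); t=a+np.pi/8+np.arange(8)*np.pi/4
    return np.array([[x+r*np.cos(s),y+r*np.sin(s),z] for s in t for z in(z0,z0+h)])
def render(c,P,S=4):
    q=cv2.convexHull(proj(c,P).astype(np.float32)); m=np.zeros((480*S,640*S),np.uint8)
    cv2.fillPoly(m,[np.round(q*S+ (S-1)/2).astype(int)],1); return cv2.resize(m.astype(np.float32),(640,480),interpolation=cv2.INTER_AREA)
def fit(cs,ms,x,y):
    best=None
    def cost(p): return sum(np.abs(render(c,octo(p[0],p[1],p[2]/20))-m).sum()/m.sum() for c,m in zip(cs,ms))
    for a in(-.3,0,.3):
        r=minimize(cost,[x,y,a*20],method="Nelder-Mead",options=dict(initial_simplex=[[x,y,a*20],[x+6,y,a*20],[x,y+6,a*20],[x,y,a*20+3]],maxiter=120))
        if best is None or r.fun<best.fun: best=r
    return best.x*[1,1,.05],best.fun
E
python3 - <<'E'
from h import *
t=viewer.capture("top"); s=viewer.capture("scene")
mt,ms=mask(t,(365,251)),mask(s,(318,214))
print(mt.sum(),ms.sum())
for a in(([t],[mt]),([s],[ms]),([t,s],[mt,ms])): print(fit(*a,597,-24))
for uv in((175,147),(530,135),(541,352),(181,366)): print(ray(t,uv,3).round())
cv2.imwrite("pics/crop.png",cv2.resize(t["color"][140:320,260:500,::-1],None,fx=3,fy=3,interpolation=cv2.INTER_CUBIC))
E
```

```text
1387 2299
(array([ 5.92165732e+02, -2.66686945e+01, -2.34676408e-02]), np.float64(0.13964491708723864))
(array([ 5.90494085e+02, -2.66120931e+01,  1.97966221e-02]), np.float64(0.0687799043062201))
(array([591.34680076, -25.80757693,   0.80620827]), np.float64(0.21455539037222854))
[750. 269.   3.]
[ 782. -287.    3.]
[ 443. -306.    3.]
[411. 248.   3.]
```

View pics/crop.png

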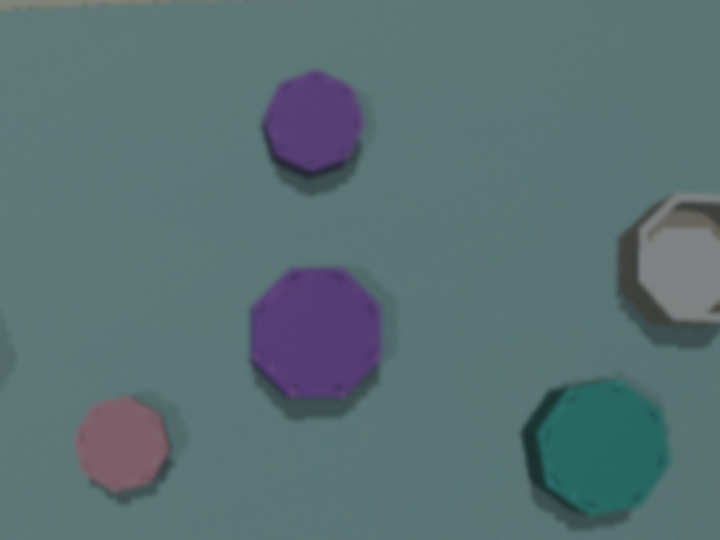

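The crop confirms it: the large violet octagon at crop (316,333) is base-up, and the smaller violet one is at (314,121). The pose fit gives about (592,-26), yaw about 0, which agrees with the network. The tool can't tilt, so I'll tip the pot toward -x by pushing high on its +x facet while rising. First I align the tool and travel with the fingers shut.

```bash
python3 -m pendant '0 0 0 0.126;0 0 0 0.126;0 0 0 0.126;0.04 -0.04 0 0;0.04 -0.04 0 0;0.04 -0.04 0 0;0.04 -0.04 0 0;0.04 -0.04 0 0;0.04 -0.04 0 0;0.04 -0.04 0 0' 0
```

```text
time_s: 1.85
eef_pos: [474.9, -206.5, 231.5]
ee_rot: [0.0, 1.0, -0.0, 0.0]
force: [0.4, -0.2, 0.1]
grip_width: -0.001
grip_force: 0.0
```

```bash
python3 -m pendant '0.035 -0.036 0 0;0.035 -0.036 0 0;0.035 -0.036 0 0;0.035 -0.036 0 0;0.035 -0.036 0 0;0 0 0.048 0;0 0 0.048 0;0 0 0.048 0;0 0 0.048 0;0 0 0 0'
```

```text
time_s: 3.1
eef_pos: [646.7, -27.6, 36.0]
ee_rot: [-0.001, 1.0, -0.0, -0.004]
force: [0.2, 0.5, 0.6]
grip_width: 0.001
grip_force: 0.0
```

```bash
python3 -m pendant '-0.006 0 0 0;-0.005 0 0 0;-0.002 0 -0.001 0;-0.002 0 -0.002 0;-0.002 0 -0.002 0;-0.002 0 -0.002 0'
python3 - <<'E'
from h import *
t=viewer.capture("scene"); save(t,"s1"); cv2.imwrite("pics/s1c.png",cv2.resize(t["color"][100:320,180:460,::-1],None,fx=2.5,fy=2.5))
E
```

```text
time_s: 3.85
eef_pos: [629.8, -28.1, 46.5]
ee_rot: [0.0, 1.0, -0.0, 0.0]
force: [0.9, -1.0, -0.8]
grip_width: 0.004
grip_force: 0.4
```

View pics/s1c.png

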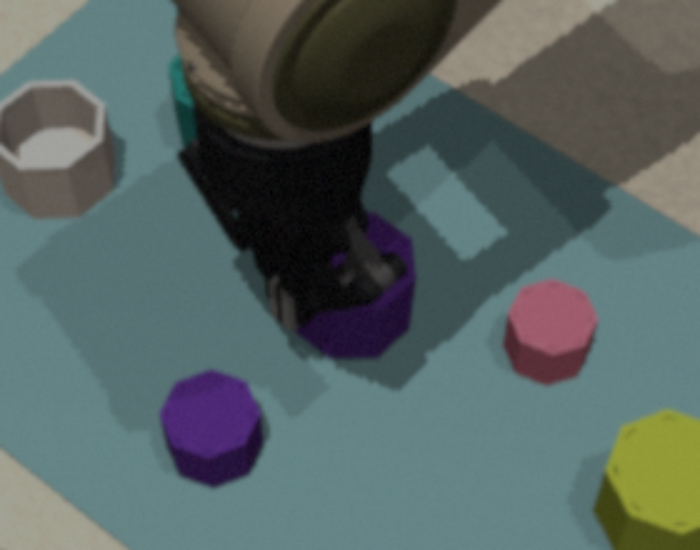

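```bash
python3 -m pendant '0.006 0 0 0;0 0 0.009 0;-0.004 0 0 0;-0.003 0 -0.001 0;-0.004 0 -0.004 0;-0.004 0 -0.005 0;-0.0045 0 -0.005 0;-0.005 0 -0.0045 0;-0.0055 0 -0.004 0'
python3 - <<'E'
from h import *
t=viewer.capture("scene"); save(t,"s2"); cv2.imwrite("pics/s2c.png",cv2.resize(t["color"][100:320,180:460,::-1],None,fx=2.5,fy=2.5))
E
```

```text
time_s: 5.03
eef_pos: [605.4, -28.1, 61.2]
ee_rot: [0.0, 1.0, -0.0, 0.0]
force: [0.4, -0.4, 0.4]
grip_width: -0.0
grip_force: 0.3
```

View pics/s2c.png

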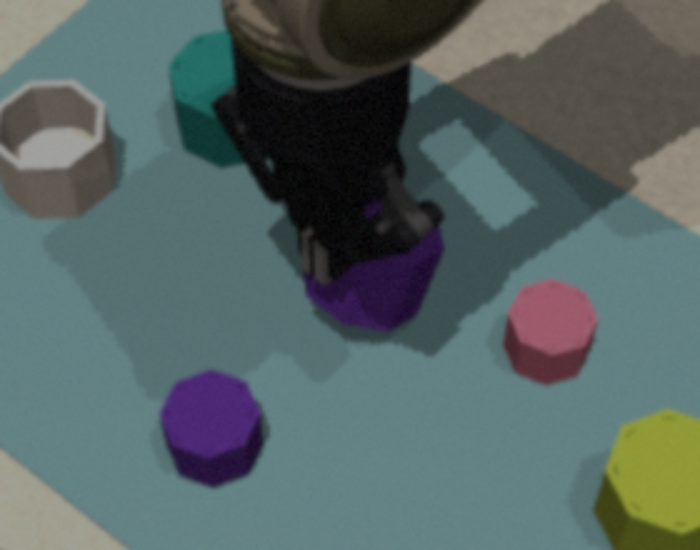

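The pot has started tipping: its near (+x) rim is lifted at about crop (340,310). I'll continue the arc.

```bash
python3 -m pendant '-0.0055 0 -0.0035 0;-0.006 0 -0.003 0;-0.006 0 -0.003 0;-0.006 0 -0.0025 0;-0.006 0 -0.002 0;-0.006 0 -0.001 0;-0.005 0 0 0;-0.004 0 0 0'
python3 - <<'E'
from h import *
t=viewer.capture("scene"); save(t,"s3"); cv2.imwrite("pics/s3c.png",cv2.resize(t["color"][100:320,180:460,::-1],None,fx=2.5,fy=2.5))
E
```

```text
time_s: 6.08
eef_pos: [560.9, -28.1, 75.7]
ee_rot: [-0.0, 1.0, -0.0, -0.0]
force: [0.8, -0.1, -0.6]
grip_width: 0.003
grip_force: 0.0
```

View pics/s3c.png

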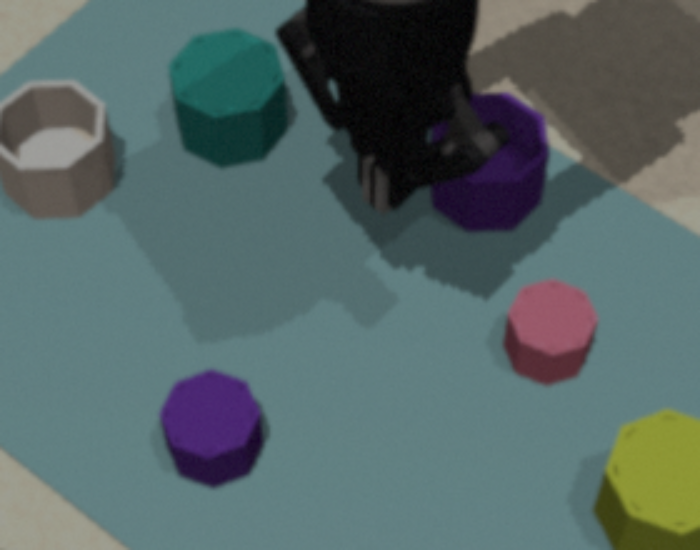

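It rolled right over and now stands mouth-up at about crop (490,165). I'll raise the tool clear and check that it's fully on the mat and at rest.

```bash
python3 -m pendant '0.01 0 -0.03 0;0 0 -0.05 0;0.03 0 -0.05 0;0.05 0.03 0 0;0.04 0.04 0 0;0.04 0.04 0 0;0.04 0.04 0 0;0 0.05 0 0;0 0 0 0;0 0 0 0'
python3 - <<'E'
from h import *
t=viewer.capture("top"); s=viewer.capture("scene")
for n,c in(("top",t),("scene",s)):
    for q in("violet_pot","lime_pot","white_pot"):
        print(n,q,[(np.round(d["at"]).tolist(),round(d["p"],2)) for d in models.boxes_of(n,q)])
cv2.imwrite("pics/f.png",np.hstack([cv2.resize(t["color"][150:400,150:550,::-1],(640,400)),cv2.resize(s["color"][60:460,190:350,::-1],(160,400))]))
cv2.imwrite("pics/f2.png",cv2.resize(s["color"][60:320,160:480,::-1],(800,650))[:600])
E
```

```text
time_s: 7.38
eef_pos: [761.2, -215.3, 206.7]
ee_rot: [-0.0, 1.0, -0.0, -0.0]
force: [0.8, 0.2, 0.4]
grip_width: 0.001
grip_force: 0.0
top violet_pot [([537.0, 66.0, 36.0], 0.92), ([697.0, -22.0, 36.0], 0.78)]
top lime_pot [([573.0, 166.0, 51.0], 0.77)]
top white_pot []
scene violet_pot [([544.0, 73.0, 35.0], 0.8), ([703.0, -16.0, 34.0], 0.65), ([475.0, -28.0, 30.0], 0.63), ([548.0, -153.0, 55.0], 0.63)]
scene lime_pot [([585.0, 168.0, 47.0], 0.66)]
scene white_pot [([631.0, -215.0, 30.0], 0.84)]
```

View pics/f.png

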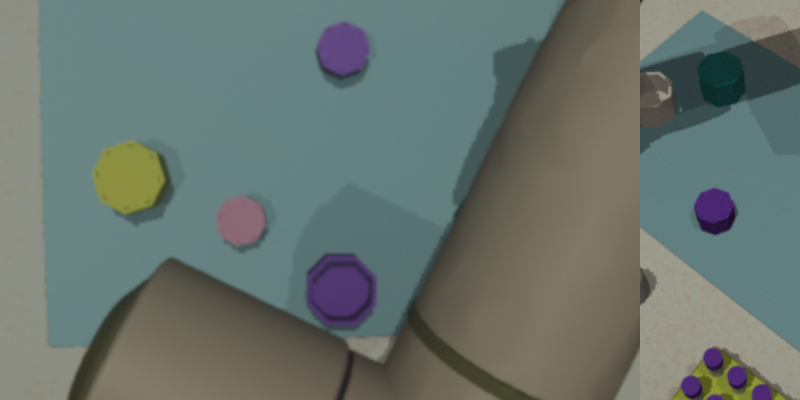

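View pics/f2.png

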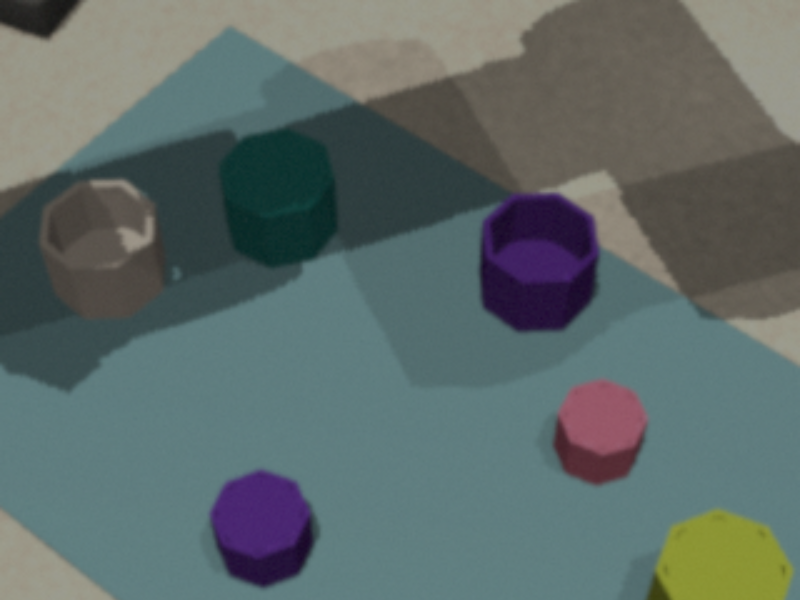

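The final pictures show the violet pot mouth-up at about (475,-28). Its base edge is near x=444 and the mat edge near x=428, so it's fully on the mat. Lime and white haven't moved, and the robot is clear of everything.

```bash
python3 - <<'E'
from rig import ctrl
print(ctrl.finish_job())
E
```

```text
the job is handed in; nothing more can be done
None
```

The violet pot now stands mouth-up on the pale blue mat and is released, the lime-yellow and white pots are where they were, and the job was handed in about 7.5 s into the 61 s limit.

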